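Close the vacuum leak tester and hold its valve lever at test vacuum

ROBOT

A 7-joint arm with a two-finger parallel gripper is mounted at the origin on the work surface; the furniture and walls round the work are solid. World frame = base frame: x ahead of the robot, y to its left, z up, the work surface at z = 0. Lengths are in m, angles in rad, forces in N, time in s.
With the tool pointing down it reaches from about 0.425 to 0.925 m from the base axis. Payload 6.8 kg.
Tool frame: the origin (TCP) lies between the finger pads; the fingertips stand 17 mm ahead of it and the grasp point (between the pads) lies 2 mm behind it; z points along the fingers, y is the line along which they close (so a half turn about z gives the same grasp; the last joint's range is limited). The gripper opens to 85 mm and grips with 20 to 120 N. Pads are 22 mm wide; open, the fingers measure 114 mm over their backs; the gripper's body (76 mm by 85 mm) begins 54 mm behind the grasp point. The pads swing forward as they close: fully open they stand 13 mm farther back than shut.
Start: joints at [1.144, 0.477, 0.022, 1.555, -0.011, 1.109, -0.083], TCP at [0.212, -0.641, 0.214] pointing down, gripper open.
Joint ranges: [-2.96, 2.96], [-0.34, 2.1], [-1.41, 1.46], [0.24, 2.44], [-1.37, 4.51], [0.17, 1.92], [-2.96, 2.96]. Speed limits (rad/s): [2.39, 2.39, 3.14, 3.14, 3.14, 3.14, 3.14].

INTERFACE

Orientations are given as a unit quaternion [x, y, z, w].
In Python, from bench import monitor, imaging, ctrl gives the robot as it stands.
- The arm moves only by the tool send_rows, never from a script. Its argument "increments" is text: rows parted by semicolons, each of 7 numbers parted by spaces: the opening, from 0 (shut) to 1 (fully open), then the shift along the tool's x, y, z in mm, then the turn, a rotation vector about the tool's x, y, z in degrees. In form: jaw x y z wx wy wz; .... A call has 1 to 5 rows; each row shifts and turns the commanded pose from where the row before left it, along the tool's axes as they then stand; what a row does not reach is not made up. A row lasts 1/10 s, in which the tool goes at most 50 mm and 8.59 degrees, less where a joint would pass 70% of its speed; a pose out of reach is approached as far as the arm can. A call is refused whole if a number of a shift passes 50 or a number of a turn 8.59, either way. A call with a gripper value outside its range is refused whole. The fingers move at their own pace and stop on an object; "squeeze" is the grip in N (left out, the last holds). Time passes only in rows, so rows that do not move let the fingers close. It gives the time, the measured TCP pose, the force, the opening and the grip force at its end, in the units of the state.
- monitor.get_obs(): the state, without advancing time (a new reading comes with each control period).
- imaging.camera(name): name is "scene" or "top"; returns (picture, depth): 480x640x3 uint8, red, green, blue; 480x640 float32, m along the optical axis (not along the pixel's ray), 0 where there is no reading.
- imaging.camera_info(name): a dict with "intrinsics" (3x3 intrinsics, pixels), "k1" (the pictures are not rectified: a ray, as slopes to the right and down, at radius r is drawn at 1 + k1 r^2 times it, then the intrinsics apply), "R" (3x3) and "t" (3): a world point X has camera coordinates R X + t. Camera axes: x right, y down, z forward; pixel columns grow to the right and rows downward; lengths in m; the calibration is good to about 2 mm. A picture is of the moment at which its call begins. camera_info takes no time and is no camera call.
- ctrl.job_done(): hands the job in; it is judged then, once.
The state is a dict: "time": time; "qpos": joint angles; "dq": joint speeds; "tau": joint torques, N m; "eef_pos": TCP position; "tool_rot": TCP orientation; "wrist_force": force on the tool from outside, world axes, zero at the start; "moment": the same for the moment, N m; "opening": finger opening in m; "grip_force": force on a finger pad.
Only numpy, scipy, OpenCV 4.12 (cv2) and the standard library are available. Lean on these libraries where they do the work, as an engineer would, in place of code of your own. Each camera call takes 0.05 s, during which the arm holds its last target. There are 200 camera calls.

TASK

Two capped sample bottles stand in the open vacuum leak tester. Pick up its cover plate by the handle, lower it gently with its two holes over the two locating pins until it lies flush on the gasket, and let go of it. Only then press the spring-loaded valve lever down about half-way, so that the gauge needle stands between the two bold marks at the top of the dial, never on to the bottom of its travel; keep it there for three seconds and finish with the lever still held so, the cover seated and the other things on the bench left where they stand.

Things in the scene. Friction and masses are not known exactly. Their poses are not given: they have to be found in the camera images.
- tester: Vacuum leak tester, fixed: base plate 126 x 240 mm carrying an open aluminium chamber 104 (x) x 140 (y) mm, rim 70 mm above the bench, and on its -y side a valve column with lever and, behind, a 60 mm round gauge rising to 155 mm. Origin: on the bench under the chamber's middle; z up, y along the line of the two pins, x away from the robot. Yaw 0.2 to 0.6.
- seat (a point): Middle of the chamber mouth on top of the black gasket, 73 mm above the bench (3 mm above the rim): where the underside centre of the cover must rest. Axes as the tester's. Two 8 mm steel pins with coned tips stand at y = +58 and -58 mm from it, tips 16.5 mm above the gasket.
- dowel_left (a point): Tip of the locating pin on the tester's +y side, 89.5 mm above the bench.
- dowel_right (a point): Tip of the locating pin on the tester's -y side, 89.5 mm above the bench.
- cover: Cover plate, loose, about 0.4 kg: aluminium 104 (x) x 140 (y) x 10 mm, two sight glasses, two through holes 10.5 mm wide at y = +58 and -58 mm on its middle line, a black grip bar on two posts. Lies on the bench, handle up. Origin: centre of the underside; z up, y along its long side and the grip bar. Half a turn makes no difference.
- cover_grip (a point): Centre of the cover's grip bar, 48 mm above the cover's underside. The bar is 14 mm wide (x), 84 mm long (y), 14 mm high, with 31 mm clear below it.
- lever_angle (a joint): Lever angle, rad: 0 at rest (it springs back when let go), growing as the pad is pressed down, 0.5 at the bottom stop. Level at 0.25; at rest it rises 0.25 rad toward its free end. The gauge needle follows it: 240 degrees for 0.5 rad, straight up at 0.25; the bold marks are at 0.1875 and 0.3125. The pad takes about 3 N at first, 5.5 N half-way, 8 N at the bottom.
- valve_lever: The spring-loaded valve lever with a black ribbed thumb pad on its free end. Its origin is on the hinge axis, 85 mm above the bench at x = +40, y = -120 mm from the tester's origin; the axis runs along the tester's y and the lever reaches toward the tester's -x.
- pad_top (a point): Middle of the top face of the thumb pad (30 x 30 mm), 90 mm from the hinge: where to press. 114 mm above the bench at rest, 92 mm with the lever half-way (level); 45 mm of travel in all.
- tape_roll: A roll of tan adhesive tape, 104 mm wide, 25 mm high, lying on the bench near the cover: leave it alone. Origin: centre of its underside.
- micrometer: A small seam micrometer lying on the bench, 41 x 114 x 17 mm: leave it alone.
- vial_a: White plastic vial, 33 x 64 mm, standing right of the tester: leave it alone.
- vial_b: The second such vial: leave it alone.
- petri: Clear shallow dish, 70 x 14 mm, on the bench right of the tester: leave it alone.

How it is judged:
On the way, in this order (a step that is already met when the one before it is completed fails the run):
1. the cover lies flush on the gasket over both pins and is let go, the lever not yet pressed (horizontal distance between cover and seat below 0.004 m and z of cover in the frame of seat between -0.003 and 0.002 m and angle between the z axis of cover and the z axis of tester, either way round below 0.03 rad and angle between the y axis of cover and the y axis of tester, either way round below 0.06 rad and not (contact force between the arm and cover above 0.2 N) and not (contact force between the fingers and cover above 0.2 N) and linear speed of cover below 0.02 m/s and value of joint lever_angle below 0.1 rad), for 0.3 s.
2. the lever is kept half-way down, needle between the bold marks, for two and a half seconds (horizontal distance between cover and seat below 0.004 m and z of cover in the frame of seat between -0.003 and 0.002 m and angle between the z axis of cover and the z axis of tester, either way round below 0.03 rad and angle between the y axis of cover and the y axis of tester, either way round below 0.06 rad and value of joint lever_angle between 0.18 and 0.32 rad and contact force between the fingers and valve_lever above 1 N), for 2.5 s.
At the end, for the whole second after the job is handed in: The cover lies flush on the gasket (underside within 3 mm below to 2 mm above, centre within 4 mm, tilt under 0.03 rad, turn under 0.06 rad), not touched by the robot, and the fingers still press the lever with over 1 N, steady at 0.18 to 0.32 rad (needle between the bold marks) (all of step 2 and not (contact force between the arm and cover above 0.2 N) and not (contact force between the fingers and cover above 0.2 N) and velocity of joint lever_angle between -0.1 and 0.1 rad/s); the arm keeps its last pose, push and grip.
It fails at once if the lever is pressed while the cover is not seated on the gasket (value of joint lever_angle above 0.12 rad and (horizontal distance between cover and seat above 0.006 m or z of cover in the frame of seat above 0.005 m)).
It fails at once if the lever is pressed on to the bottom of its travel (value of joint lever_angle above 0.45 rad).
It fails at once if the cover is slammed or forced on to the tester (over 60 N) (contact force between cover and tester above 60 N).
It fails at once if the cover is dropped on to the tester (falls freely from about 5 mm or more) (not (contact force between the arm and cover above 0.2 N) and not (contact force between the fingers and cover above 0.2 N) and horizontal distance between cover and seat below 0.05 m and linear speed of cover above 0.25 m/s).
It fails at once if one of the other things is shifted by more than 30 mm (distance of any of tape_roll, micrometer, vial_a, vial_b, petri from where it was at the start of the episode above 0.03 m).
It also fails if it takes over 51 s, if anything falls off the work surface, if the arm or the gripper's body presses on something with over 40 N, if the wrist force passes 120 N, or if a joint passes its speed limit or range.

## Working session

There is one attempt and no reset: what is moved stays moved. The work goes in short steps, Python scripts to look and compute and a tool call to move; the robot and the scene stay as the last step left them, time stands still between calls to the robot, and variables do not carry over. Pictures are saved under pics/ and viewed, at most 10 in all, crops included, and the job is handed in when it is done.

Besides the shell and the picture viewer there is one more tool, called after "Emit:" by a JSON object that holds its "fn" and its "kwargs", one argument or row to a line. send_rows: Moves the arm, as the interface text tells. Its arguments: {"type":"object","properties":{"increments":{"type":"string"},"squeeze":{"type":"number"}},"required":["increments"]}

```bash
mkdir -p pics
cat > h.py <<'E'
import numpy as np,cv2
from bench import monitor,imaging,ctrl
from scipy.spatial.transform import Rotation as Ro
def ray(ci,px):
    K=np.array(ci["intrinsics"]);d=np.array([ (px[0]-K[0,2])/K[0,0],(px[1]-K[1,2])/K[1,1]])
    u=d.copy()
    for _ in range(20): u=d/(1+ci["k1"]*(u@u))
    return np.array([u[0],u[1],1.])
def atz(cam,px,z):
    ci=imaging.camera_info(cam);R=np.array(ci["R"]);t=np.array(ci["t"])
    o=-R.T@t;v=R.T@ray(ci,px);return o+v*(z-o[2])/v[2]
def cloud(cam,dep):
    ci=imaging.camera_info(cam);K=np.array(ci["intrinsics"]);R=np.array(ci["R"]);t=np.array(ci["t"])
    x,y=np.meshgrid(np.arange(640),np.arange(480))
    d=np.stack([(x-K[0,2])/K[0,0],(y-K[1,2])/K[1,1]],-1);u=d.copy()
    for _ in range(10): u=d/(1+ci["k1"]*(u**2).sum(-1,keepdims=True))
    P=np.concatenate([u,np.ones_like(u[...,:1])],-1)*dep[...,None]
    return (P-t)@R
def rel(pos,yaw_y=None):
    "delta to world target in tool axes, mm"
    o=monitor.get_obs();r=Ro.from_quat(o["tool_rot"])
    return r.inv().apply(np.array(pos)-o["eef_pos"])*1000
E
python3 - <<'E'
from h import *
for c in("scene","top"):
    p,d=imaging.camera(c);cv2.imwrite(f"pics/{c}0.png",p[...,::-1]);np.save(f"{c}0.npy",d)
    print(c,imaging.camera_info(c))
o=monitor.get_obs();print(o);print(Ro.from_quat(o["tool_rot"]).as_matrix().round(3))
E
```

```text
scene {'intrinsics': array([[457.7286581 ,   0.        , 317.29332643],
       [  0.        , 457.7286581 , 242.97875559],
       [  0.        ,   0.        ,   1.        ]]), 'k1': 0.026855237908140917, 'R': array([[ 0.8852432 , -0.46511806, -0.00311006],
       [-0.19692186, -0.36872022, -0.90844217],
       [ 0.42138612,  0.80480469, -0.41799898]]), 't': array([-0.57945014,  0.11594165,  0.8299819 ])}
top {'intrinsics': array([[555.49769426,   0.        , 318.19290297],
       [  0.        , 555.49769426, 240.40991279],
       [  0.        ,   0.        ,   1.        ]]), 'k1': -0.16530758377405444, 'R': array([[-0.02108845, -0.99974794, -0.00770276],
       [-0.99505091,  0.02173642, -0.09695989],
       [ 0.09710288,  0.00561991, -0.99525848]]), 't': array([-0.1850853 ,  0.57023072,  1.10788627])}
{'time': 0.1, 'qpos': array([ 1.14391285,  0.47772346,  0.02236124,  1.55634808, -0.01150942,
        1.10929325, -0.08307089]), 'dq': array([ 0.00042302, -0.0010108 ,  0.00105357, -0.00366265, -0.00137142,
       -0.00014579,  0.0009203 ]), 'tau': array([ 4.87811878e-03, -5.97759068e+01,  1.61388528e+00, -2.81955171e+01,
        1.28730552e-02,  5.03711693e-03, -3.11582892e-05]), 'eef_pos': array([ 0.21135686, -0.6404674 ,  0.21292118]), 'tool_rot': array([ 9.87321415e-01,  1.58731688e-01, -1.89190575e-04, -7.99805817e-04]), 'wrist_force': array([-0.00923418, -1.24914119,  0.2269147 ]), 'moment': array([ 0.00556412, -0.0194085 , -0.00586771]), 'grip_force': 0.0, 'opening': 0.08528216036094309}
[[ 0.95   0.313 -0.001]
 [ 0.313 -0.95   0.002]
 [-0.    -0.002 -1.   ]]
```

View pics/top0.png

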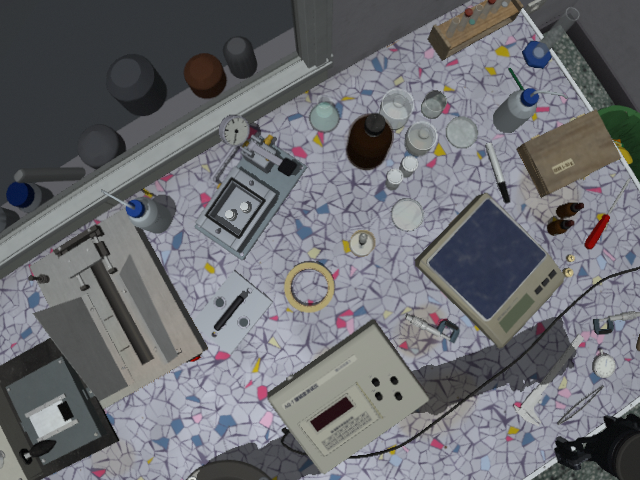

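View pics/scene0.png

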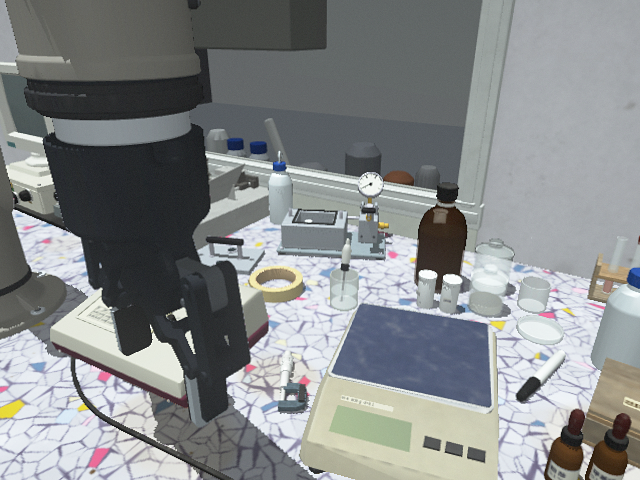

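Run:
```python
from h import *
p=cv2.imread("pics/top0.png")
a=cv2.resize(p[108:258,190:310],None,fx=4,fy=4,interpolation=cv2.INTER_CUBIC)
b=cv2.resize(p[265:365,190:270],None,fx=4,fy=4,interpolation=cv2.INTER_CUBIC)
b=cv2.copyMakeBorder(b,0,200,0,0,cv2.BORDER_CONSTANT)
cv2.imwrite("pics/crop0.png",np.hstack([a,b]))
P=cloud("top",np.load("top0.npy"))
for px in[(232,312),(215,300),(250,325),(240,185),(285,165),(240,210)]:print(px,P[px[1],px[0]].round(3),P[px[1]-2:px[1]+3,px[0]-2:px[0]+3,2].round(3).max())
```

```text
(232, 312) [ 0.424 -0.023  0.049] 0.058
(215, 300) [0.448 0.019 0.012] 0.017
(250, 325) [ 0.396 -0.053  0.007] 0.014
(240, 185) [ 0.676 -0.044  0.071] 0.077
(285, 165) [ 0.705 -0.137  0.112] 0.117
(240, 210) [ 0.633 -0.037  0.023] 0.058
```

View pics/crop0.png

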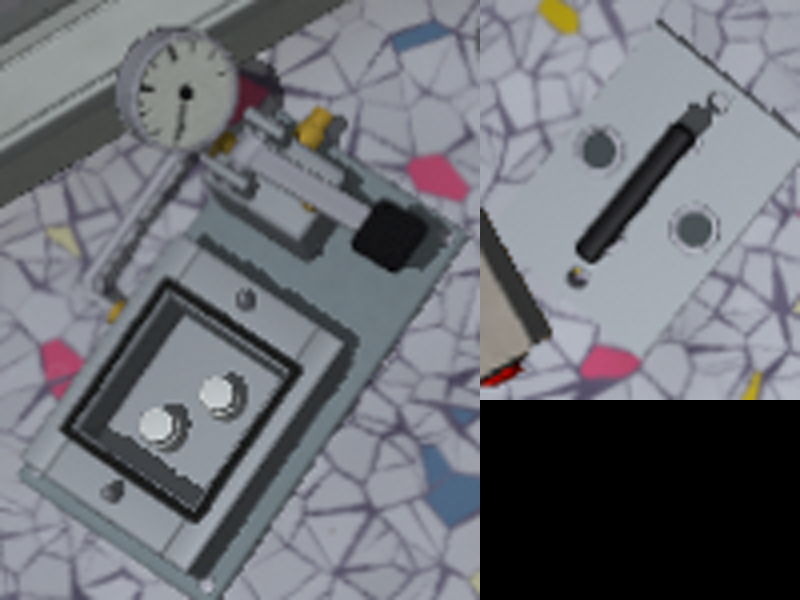

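```bash
cat >> h.py <<'E'
def c2f(x,y,ox,oy,s=4): return ((x+.5)/s-.5+ox,(y+.5)/s-.5+oy)
def yawy(a,b):  # yaw given y axis from b to a
    v=a-b;return np.arctan2(-v[0],v[1])
E
python3 - <<'E'
from h import *
f=lambda x,y:c2f(x,y,190,108)
R=atz("top",f(247,295),.0895);L=atz("top",f(115,486),.0895)
print("pins",R,L,(R+L)/2,np.linalg.norm(R-L),yawy(L,R))
R=atz("top",f(248,306),.071);L=atz("top",f(112,499),.071)
print("pinbase",(R+L)/2,np.linalg.norm(R-L),yawy(L,R))
g=[atz("top",f(*q),.073)for q in[(168,278),(302,370),(197,522),(62,430)]]
print("gasket",np.mean(g,0),[np.linalg.norm(g[i]-g[i-1]).round(4) for i in range(4)],yawy(g[3],g[0]),yawy(g[2],g[1]))
print("pad",atz("top",f(390,234),.114),atz("top",f(100,290),0.07))
c=lambda x,y:c2f(x-480,y,190,265)
R=atz("top",c(718,101),.010);L=atz("top",c(577,277),.010)
print("holes",R,L,(R+L)/2,np.linalg.norm(R-L),yawy(L,R))
a=atz("top",c(706,112),.055);b=atz("top",c(588,255),.055)
print("bar",(a+b)/2,np.linalg.norm(a-b),yawy(b,a))
P=cloud("top",np.load("top0.npy"))
for nm,(x0,x1,y0,y1),(z0,z1) in[("rim",(195,285,165,260),(.062,.082)),("cov",(190,275,268,360),(.005,.02)),("bar",(205,255,285,340),(.043,.065))]:
    Q=P[y0:y1,x0:x1].reshape(-1,3);m=(Q[:,2]>z0)&(Q[:,2]<z1);Q=Q[m]
    print(nm,len(Q),np.median(Q[:,2]),Q.mean(0),cv2.minAreaRect((Q[:,:2]*1000).astype(np.float32)))
ci=imaging.camera_info("top");print("cam",-np.array(ci["R"]).T@ci["t"])
E
```

```text
pins [ 0.67914894 -0.0691185   0.0895    ] [ 0.58634592 -0.00378044  0.0895    ] [ 0.63274743 -0.03644947  0.0895    ] 0.11349652733011623 0.9573567192551051
pinbase [ 0.62979074 -0.03302664  0.071     ] 0.11730718553893763 0.9476256442061927
gasket [ 0.6307424 -0.0342768  0.073    ] [np.float64(0.0923), np.float64(0.0824), np.float64(0.0913), np.float64(0.0824)] 0.9550325486358244 0.9548345664149583
pad [ 0.70207282 -0.14121143  0.114     ] [0.68788121 0.00752219 0.07      ]
holes [ 0.46825242 -0.05236572  0.01      ] [0.37860725 0.02228286 0.01      ] [ 0.42342983 -0.01504143  0.01      ] 0.11665618968304445 0.8764250723584058
bar [ 0.42744847 -0.02225218  0.055     ] 0.09214367503135816 0.8619334049479443
rim 2263 0.07001779496948547 [ 0.63138029 -0.03483054  0.0700149 ] ((646.3615112304688, -43.38618469238281), (106.69820404052734, 177.1120147705078), 54.98458480834961)
cov 3116 0.009965159924053384 [ 0.42188529 -0.01485944  0.01003601] ((418.71539306640625, -15.447296142578125), (174.14024353027344, 182.2692108154297), 89.76153564453125)
bar 297 0.05417435694511871 [ 0.42310102 -0.01541445  0.0537995 ] ((423.2744140625, -14.445549011230469), (15.798904418945312, 82.57318878173828), 50.44053268432617)
cam [ 0.45592648 -0.20365964  1.15649705]
```

Emit:
{"fn": "send_rows", "kwargs": {
  "increments": "1 41 -25 -8 0 0 0;1 41 -25 -8 0 0 0;1 41 -25 -8 0 0 0;1 41 -25 -8 0 0 0;1 41 -25 -8 0 0 0",
  "squeeze": 80
}}

```text
time: 0.6
eef_pos: [0.3679, -0.4562, 0.2538]
tool_rot: [0.987, 0.159, -0.0, -0.0]
wrist_force: [0.7, -0.3, -0.3]
opening: 0.0857
grip_force: 0.0
```

Emit:
{"fn": "send_rows", "kwargs": {
  "increments": "1 41 -25 -8 0 0 0;1 25 -39 0 0 0 0;1 25 -39 0 0 0 0;1 25 -39 0 0 0 0;1 25 -39 0 0 0 0"
}}

```text
time: 1.1
eef_pos: [0.4441, -0.24, 0.2616]
tool_rot: [0.987, 0.159, -0.0, -0.0]
wrist_force: [0.3, -0.4, -0.5]
opening: 0.0852
grip_force: 0.0
```

Emit:
{"fn": "send_rows", "kwargs": {
  "increments": "1 25 -39 0 0 0 0;1 25 -39 0 0 0 0;1 3 -41 10 0 0 0;1 3 -41 10 0 0 0;1 3 -41 10 0 0 0"
}}

```text
time: 1.6
eef_pos: [0.4365, -0.031, 0.2313]
tool_rot: [0.987, 0.159, -0.0, 0.0]
wrist_force: [0.5, -0.2, -0.3]
opening: 0.0854
grip_force: 0.0
```

Emit:
{"fn": "send_rows", "kwargs": {
  "increments": "1 0 0 0 0 0 -8;1 0 0 0 0 0 -8;1 0 0 0 0 0 -8;1 0 0 0 0 0 -8;1 0 0 0 0 0 -8"
}}

```text
time: 2.1
eef_pos: [0.4369, -0.0326, 0.2315]
tool_rot: [0.872, 0.489, -0.0, -0.0]
wrist_force: [-0.3, -0.4, -0.4]
opening: 0.0851
grip_force: 0.0
```

Emit:
{"fn": "send_rows", "kwargs": {
  "increments": "1 0 0 0 0 0 -8;1 0 0 0 0 0 -8;1 0 0 0 0 0 -8;1 0 0 0 0 0 -8;1 0 0 0 0 0 -8"
}}

```text
time: 2.6
eef_pos: [0.4369, -0.0326, 0.2315]
tool_rot: [0.652, 0.758, -0.0, -0.0]
wrist_force: [-0.0, 0.2, 0.5]
opening: 0.0856
grip_force: 0.0
```

Emit:
{"fn": "send_rows", "kwargs": {
  "increments": "1 0 0 0 0 0 -8;1 0 0 0 0 0 -8;1 0 0 0 0 0 -8;1 0 0 0 0 0 -8;1 0 0 0 0 0 -8"
}}

```text
time: 3.1
eef_pos: [0.4369, -0.0326, 0.2315]
tool_rot: [0.354, 0.935, -0.0, -0.0]
wrist_force: [-0.3, -0.3, -0.3]
opening: 0.0853
grip_force: 0.0
```

```bash
cat >> h.py <<'E'
def st():
    o=monitor.get_obs();M=Ro.from_quat(o["tool_rot"]).as_matrix()
    print("t",o["time"],"pos",o["eef_pos"].round(4),"F",o["wrist_force"].round(1),"M",o["moment"].round(2),"open",round(o["opening"],4),"grip",round(float(o["grip_force"]),1))
    print("tooly deg",np.degrees(np.arctan2(M[1,1],M[0,1])).round(2),"z",M[:,2].round(4),"q",o["qpos"].round(2));return o,M
E
python3 - <<'E'
from h import *
st()
print(rel([.4294,-.0196,.046]),rel([.4233,-.0147,.046]))
E
```

```text
t 3.1 pos [ 0.4369 -0.0326  0.2315] F [-0.3 -0.3 -0.3] M [0.07 0.05 0.  ] open 0.0853 grip 0.0
tooly deg 48.59 z [-7.e-04  0.e+00 -1.e+00] q [ 0.42  0.1  -0.51  2.04  0.06  1.02  0.73]
[ 14.14578773   4.90550731 185.51405263] [ 21.96183192   4.54573771 185.51842194]
```

Emit:
{"fn": "send_rows", "kwargs": {
  "increments": "1 0 0 0 0 0 -1.7;1 17 4 30 0 0 0;1 0 0 40 0 0 0;1 0 0 40 0 0 0;1 0 0 0 0 0 0"
}}

```text
time: 3.6
eef_pos: [0.4228, -0.0187, 0.118]
tool_rot: [0.343, 0.939, -0.001, -0.004]
wrist_force: [-0.9, 0.6, -0.5]
opening: 0.0853
grip_force: 0.0
```

Run:
```python
from h import *
st()
print(rel([.4294,-.0196,.046]),rel([.4233,-.0147,.046]))
```

```text
t 3.6 pos [ 0.4228 -0.0187  0.118 ] F [-0.9  0.6 -0.5] M [ 0.02  0.04 -0.01] open 0.0853 grip 0.0
tooly deg 49.87 z [-9.3e-03  7.0e-04 -1.0e+00] q [ 0.36  0.24 -0.52  2.19  0.17  0.76  0.6 ]
[-6.16017283  3.99576031 71.90504111] [ 1.66172993  3.8107638  71.96515392]
```

Emit:
{"fn": "send_rows", "kwargs": {
  "increments": "1 -1 4 30 0 0 0;1 0 0 20 0 0 0;1 0 0 10 0 0 0;1 0 0 0 0 0 0"
}}

```text
time: 4.0
eef_pos: [0.4302, -0.0163, 0.062]
tool_rot: [0.343, 0.939, -0.0, -0.0]
wrist_force: [0.3, 0.2, 0.4]
opening: 0.0856
grip_force: 0.0
```

Run:
```python
from h import *
st()
print(rel([.4294,-.0196,.046]),rel([.4233,-.0147,.046]))
```

```text
t 4.0 pos [ 0.4302 -0.0163  0.062 ] F [0.3 0.2 0.4] M [-0.05 -0.01 -0.01] open 0.0856 grip 0.0
tooly deg 49.91 z [-9.e-04 -2.e-04 -1.e+00] q [ 0.3   0.35 -0.47  2.22  0.27  0.62  0.5 ]
[-1.54430356 -2.99484945 15.99813963] [ 6.27795506 -3.17442841 16.00278652]
```

Emit:
{"fn": "send_rows", "kwargs": {
  "increments": "1 2 -3 10 0 0 0;1 0 0 6 0 0 0;0.5 0 0 0 0 0 0;0.3 0 0 0 0 0 0;0.1 0 0 0 0 0 0"
}}

```text
time: 4.5
eef_pos: [0.427, -0.0172, 0.0461]
tool_rot: [0.342, 0.94, 0.0, 0.0]
wrist_force: [-0.2, 0.2, 0.9]
opening: 0.0439
grip_force: 0.0
```

Emit:
{"fn": "send_rows", "kwargs": {
  "increments": "0 0 0 0 0 0 0;0 0 0 0 0 0 0;0 0 0 0 0 0 0;0 0 0 0 0 0 0;0 0 0 0 0 0 0"
}}

```text
time: 5.0
eef_pos: [0.4267, -0.0172, 0.0458]
tool_rot: [0.342, 0.94, -0.0, 0.0]
wrist_force: [-0.5, 0.1, -0.3]
opening: 0.0002
grip_force: 0.0
```

Run:
```python
from h import *
st()
print(rel([.4294,-.0196,.046]),rel([.4233,-.0147,.046]))
```

```text
t 5.0 pos [ 0.4267 -0.0172  0.0458] F [-0.5  0.1 -0.3] M [ 0.02  0.   -0.03] open 0.0002 grip 0.0
tooly deg 49.96 z [ 0. -0. -1.] q [ 0.29  0.38 -0.46  2.24  0.3   0.58  0.48]
[-3.59151646 -0.0877869  -0.19743871] [ 4.23090865 -0.26002327 -0.19753559]
```

Run:
```python
from h import *
p,_=imaging.camera("top");q,_=imaging.camera("scene")
a=cv2.resize(p[260:390,170:290,::-1],None,fx=3.3,fy=3.3,interpolation=cv2.INTER_CUBIC)
b=cv2.resize(q[190:320,150:270,::-1],None,fx=3.3,fy=3.3,interpolation=cv2.INTER_CUBIC)
cv2.imwrite("pics/g1.png",np.hstack([a,b]))
```

```text
(no output)
```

View pics/g1.png

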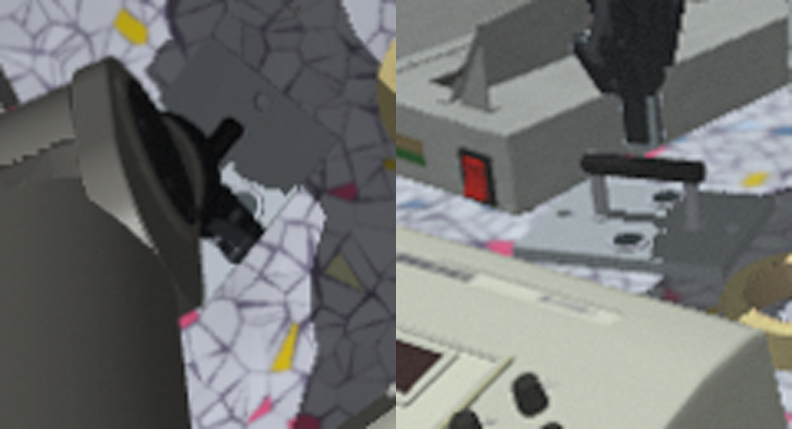

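```bash
cat >> h.py <<'E'
def proj(cam,X):
    ci=imaging.camera_info(cam);c=np.array(ci["R"])@np.array(X)+ci["t"];u=c[:2]/c[2];u=u*(1+ci["k1"]*(u@u))
    K=np.array(ci["intrinsics"]);return (K[:2,:2]@u+K[:2,2])
E
python3 - <<'E'
from h import *
for nm,X in dict(tcp=[.4267,-.0172,.0458],tip=[.4267,-.0172,.0288],up=[.4267,-.0172,.0958],bar=[.4233,-.0147,.048],barR=[.4233+.0323,-.0147-.0268,.048],barL=[.4233-.0323,-.0147+.0268,.048]).items():
    print(nm,"top",((proj("top",X)-[170,260])*3.3).round(),"scene",((proj("scene",X)-[150,190])*3.3).round())
q,d=imaging.camera("scene");np.save("s1.npy",d)
P=cloud("scene",d)
def fp(x,y):return P[int(round(190+y/3.3)),int(round(150+x/3.3))].round(3)
print("fingers",fp(640,120),fp(650,135),fp(628,110),fp(656,105),"bar",fp(600,165),fp(640,168),fp(690,172))
E
```

```text
tcp top [197. 168.] scene [252. 170.]
tip top [201. 167.] scene [254. 193.]
up top [182. 170.] scene [245.  98.]
bar top [192. 173.] scene [245. 166.]
barR top [235. 119.] scene [307. 172.]
barL top [149. 227.] scene [185. 161.]
fingers [ 0.662 -0.11   0.069] [ 0.721 -0.028  0.015] [ 0.661 -0.096  0.071] [ 0.78   0.06  -0.005] bar [ 0.638 -0.101  0.038] [ 0.663 -0.111  0.034] [ 0.713 -0.095  0.014]
```

Run:
```python
from h import *
P=cloud("scene",np.load("s1.npy"))
def fp(x,y):return P[int(round(190+y/3.3)),int(round(150+(x-396)/3.3))].round(3)
print("fingers",[fp(x,y) for x,y in[(640,120),(650,135),(630,100),(656,105),(640,60)]],"bar",[fp(x,y) for x,y in[(600,165),(640,168),(690,172)]])
print("top bar px", atz("top",(170+235/3.3,260+125/3.3),.055))
o,M=st();print(M.round(3))
```

```text
fingers [array([ 0.421, -0.032,  0.088]), array([ 0.428, -0.027,  0.073]), array([ 0.416, -0.032,  0.102]), array([ 0.434, -0.024,  0.091]), array([ 0.422, -0.04 ,  0.13 ])] bar [array([ 0.4  , -0.003,  0.049]), array([ 0.421, -0.021,  0.05 ]), array([ 0.446, -0.043,  0.05 ])]
top bar px [ 0.45217602 -0.04229576  0.055     ]
t 5.15 pos [ 0.4267 -0.0172  0.0458] F [ 0.2  0.1 -1. ] M [-0.01  0.04  0.01] open 0.0002 grip 0.0
tooly deg 49.97 z [-0.  0. -1.] q [ 0.29  0.38 -0.46  2.24  0.3   0.58  0.48]
[[-0.766  0.643 -0.   ]
 [ 0.643  0.766  0.   ]
 [ 0.    -0.    -1.   ]]
```

Run:
```python
from h import *
d=np.load("s1.npy");P=cloud("scene",d);q,_=imaging.camera("scene")
for u in(222,224,226,228):
  print(u,[(v,int(q[v,u].mean()),P[v,u].round(3).tolist()) for v in range(224,256,2)])
P=cloud("scene",np.load("scene0.npy"))
m=(abs(P[...,0]-.212)<.12)&(abs(P[...,1]+.641)<.12)&(P[...,2]>.12)
print("open tip min z",np.percentile(P[m][:,2],[.0,.2,1,5]))
b=cv2.resize(q[200:270,180:280,::-1],None,fx=7,fy=7,interpolation=cv2.INTER_CUBIC)
cv2.imwrite("pics/g2.png",b)
```

```text
222 [(224, 39, [0.417, -0.031, 0.092]), (226, 41, [0.419, -0.022, 0.085]), (228, 41, [0.417, -0.028, 0.083]), (230, 37, [0.418, -0.025, 0.077]), (232, 37, [0.418, -0.024, 0.072]), (234, 99, [0.42, -0.014, 0.063]), (236, 94, [0.446, 0.086, 0.014]), (238, 27, [0.418, -0.017, 0.056]), (240, 42, [0.418, -0.016, 0.051]), (242, 32, [0.417, -0.019, 0.047]), (244, 151, [0.44, 0.073, 0.0]), (246, 170, [0.431, 0.039, 0.011]), (248, 169, [0.427, 0.027, 0.012]), (250, 170, [0.424, 0.016, 0.012]), (252, 172, [0.421, 0.007, 0.012]), (254, 137, [0.419, -0.001, 0.011])]
224 [(224, 37, [0.422, -0.029, 0.091]), (226, 37, [0.421, -0.032, 0.088]), (228, 39, [0.421, -0.03, 0.083]), (230, 38, [0.421, -0.03, 0.078]), (232, 39, [0.42, -0.03, 0.074]), (234, 89, [0.421, -0.025, 0.067]), (236, 96, [0.451, 0.089, 0.012]), (238, 31, [0.423, -0.017, 0.054]), (240, 38, [0.42, -0.023, 0.053]), (242, 31, [0.42, -0.023, 0.048]), (244, 148, [0.443, 0.066, 0.002]), (246, 170, [0.435, 0.038, 0.01]), (248, 170, [0.432, 0.027, 0.011]), (250, 170, [0.429, 0.016, 0.011]), (252, 172, [0.425, 0.004, 0.012]), (254, 134, [0.423
[... 496 characters left out ...]
014, 0.011]), (252, 165, [0.43, 0.006, 0.01]), (254, 137, [0.427, -0.003, 0.01])]
228 [(224, 83, [0.431, -0.027, 0.089]), (226, 85, [0.43, -0.028, 0.085]), (228, 89, [0.429, -0.03, 0.081]), (230, 102, [0.43, -0.027, 0.075]), (232, 101, [0.428, -0.03, 0.072]), (234, 99, [0.429, -0.028, 0.067]), (236, 159, [0.467, 0.109, 0.001]), (238, 34, [0.43, -0.022, 0.055]), (240, 33, [0.427, -0.028, 0.053]), (242, 37, [0.427, -0.028, 0.048]), (244, 90, [0.452, 0.064, 0.001]), (246, 174, [0.443, 0.032, 0.011]), (248, 145, [0.438, 0.016, 0.014]), (250, 76, [0.435, 0.007, 0.013]), (252, 158, [0.433, -0.0, 0.012]), (254, 151, [0.43, -0.01, 0.012])]
open tip min z [0.2431651  0.2462305  0.25346786 0.27764342]
```

View pics/g2.png

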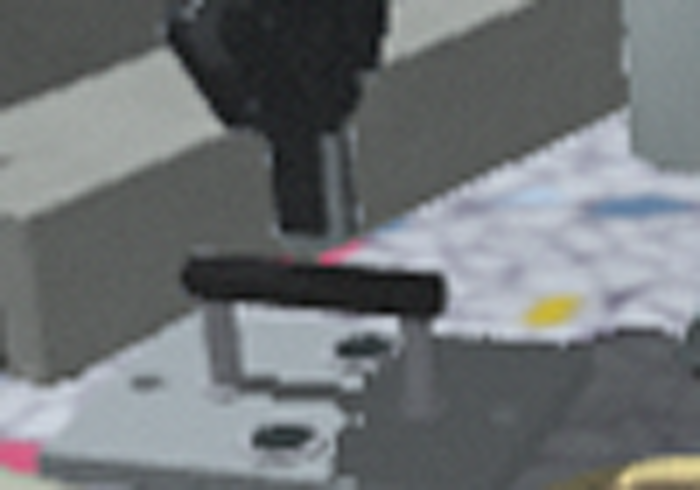

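Emit:
{"fn": "send_rows", "kwargs": {
  "increments": "1 0 0 0 0 0 0;1 0 0 0 0 0 0;1 0 0 0 0 0 0;1 0 0 0 0 0 0;1 0 0 0 0 0 0"
}}

```text
time: 5.7
eef_pos: [0.4267, -0.0172, 0.0458]
tool_rot: [0.342, 0.94, -0.0, -0.0]
wrist_force: [0.2, 0.5, -1.0]
opening: 0.0724
grip_force: 0.0
```

Emit:
{"fn": "send_rows", "kwargs": {
  "increments": "1 0 0 0 0 0 0;1 4 0 10 0 0 0;1 0 0 15 0 0 0;1 0 0 10 0 0 0;1 0 0 0 0 0 0"
}}

```text
time: 6.2
eef_pos: [0.4223, -0.0145, 0.0094]
tool_rot: [0.342, 0.94, -0.001, -0.001]
wrist_force: [0.3, -0.1, 0.6]
opening: 0.0854
grip_force: 0.0
```

Run:
```python
from h import *
st()
```

```text
t 6.2 pos [ 0.4223 -0.0145  0.0094] F [ 0.3 -0.1  0.6] M [-0.03 -0.01 -0.01] open 0.0854 grip 0.0
tooly deg 49.99 z [-0.0031  0.     -1.    ] q [ 0.24  0.45 -0.41  2.27  0.37  0.49  0.41]
```

Emit:
{"fn": "send_rows", "kwargs": {
  "increments": "0.5 0 0 0 0 0 0;0.3 0 0 0 0 0 0;0.15 0 0 0 0 0 0;0 0 0 0 0 0 0;0 0 0 0 0 0 0"
}}

```text
time: 6.7
eef_pos: [0.424, -0.0146, 0.0112]
tool_rot: [0.342, 0.94, 0.0, 0.0]
wrist_force: [-8.5, -1.6, 30.2]
opening: 0.0126
grip_force: 68.2
```

Emit:
{"fn": "send_rows", "kwargs": {
  "increments": "0 0 0 0 0 0 0;0 0 0 0 0 0 0;0 0 0 0 0 0 0;0 0 0 -3 0 0 0;0 0 0 -3 0 0 0"
}}

```text
time: 7.2
eef_pos: [0.4232, -0.0147, 0.0168]
tool_rot: [0.342, 0.94, -0.0, -0.0]
wrist_force: [-0.1, 0.3, -3.4]
opening: 0.0126
grip_force: 78.2
```

Run:
```python
from h import *
st()
```

```text
t 7.2 pos [ 0.4232 -0.0147  0.0168] F [-0.1  0.3 -3.4] M [ 0.   -0.05 -0.03] open 0.0126 grip 78.2
tooly deg 49.96 z [-7.e-04 -1.e-04 -1.e+00] q [ 0.25  0.43 -0.42  2.26  0.36  0.51  0.42]
```

Emit:
{"fn": "send_rows", "kwargs": {
  "increments": "0 0 0 -10 0 0 0;0 0 0 -25 0 0 0;0 0 0 -30 0 0 0;0 0 0 -30 0 0 0;0 0 0 -25 0 0 0"
}}

```text
time: 7.7
eef_pos: [0.4234, -0.0144, 0.1387]
tool_rot: [0.342, 0.94, 0.0, 0.0]
wrist_force: [0.7, -0.5, -2.5]
opening: 0.0128
grip_force: 81.5
```

Emit:
{"fn": "send_rows", "kwargs": {
  "increments": "0 0 0 0 0 0 -2.4;0 0 0 0 0 0 -2.3;0 -15 9 0 0 0 0;0 -30 17 0 0 0 0;0 -30 17 0 0 0 0"
}}

```text
time: 8.2
eef_pos: [0.5101, -0.0232, 0.1375]
tool_rot: [0.303, 0.953, -0.0, -0.0]
wrist_force: [0.9, 0.5, -3.5]
opening: 0.0125
grip_force: 81.5
```

Emit:
{"fn": "send_rows", "kwargs": {
  "increments": "0 -30 17 0 0 0 0;0 -30 17 0 0 0 0;0 -30 17 0 0 0 0;0 -15 9 0 0 0 0;0 0 0 0 0 0 0"
}}

```text
time: 8.7
eef_pos: [0.6319, -0.0349, 0.1369]
tool_rot: [0.304, 0.953, 0.001, 0.0]
wrist_force: [-0.1, 0.6, -3.6]
opening: 0.0123
grip_force: 81.5
```

Run:
```python
from h import *
st();print(rel([.631,-.0345,.116]))
p,_=imaging.camera("top");q,d=imaging.camera("scene")
a=cv2.resize(p[105:265,180:310,::-1],None,fx=3.5,fy=3.5,interpolation=cv2.INTER_CUBIC)[:,:400]
b=cv2.resize(q[160:300,260:400,::-1],None,fx=4,fy=4,interpolation=cv2.INTER_CUBIC)[:,:400]
b=cv2.copyMakeBorder(b,0,0,0,0,cv2.BORDER_CONSTANT)
cv2.imwrite("pics/h1.png",np.hstack([a[:560],b]))
```

```text
t 8.7 pos [ 0.6319 -0.0349  0.1369] F [-0.1  0.6 -3.6] M [ 0.01  0.06 -0.02] open 0.0123 grip 81.5
tooly deg 54.62 z [ 0.001   0.0011 -1.    ] q [ 0.3   0.53 -0.47  1.71  0.28  0.97  0.68]
[ 0.96760795 -0.23382888 20.91706249]
```

View pics/h1.png

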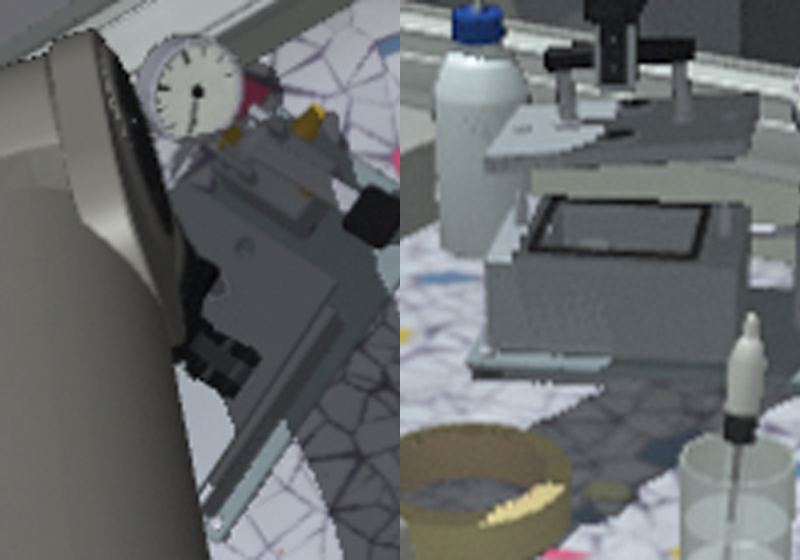

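Run:
```python
from h import *
zu=.1369-.0112
s=lambda x,y:c2f(x-400,y,260,160)
t=lambda x,y:c2f(x,y,180,105,3.5)
h=atz("top",t(245,247),zu+.01);print("hole R now",h)
yaw=np.radians(54.7);Y=np.array([-np.sin(yaw),np.cos(yaw),0]);X=np.array([np.cos(yaw),np.sin(yaw),0])
print("cover centre by top hole",h+.058*Y, "exp holeR from tcp",np.array([.6319,-.0349,0])-.058*Y)
for nm,a,b in[("fl",(487,170),(487,264)),("fr",(751,159),(742,245))]:
    A=atz("scene",s(*a),zu);B=atz("scene",s(*b),.070);print(nm,A,B,"diff",(B-A).round(4),"in X,Y",((B-A)@X).round(4),((B-A)@Y).round(4))
for nm,a in[("pinL",(521,178)),("pinR",(727,193))]:print(nm,atz("scene",s(*a),.0895))
for nm,z in[("tapx",.0895)]:
    for sg in(1,-1):
        w=np.array([.631,-.0345,z])+sg*.058*Y
        print("proj pin",sg,(proj("scene",w)-[260,160])*4+[400,0])
b=cv2.imread("pics/h1.png")[140:290,460:780]
cv2.imwrite("pics/h2.png",cv2.resize(b,(800,375),interpolation=cv2.INTER_CUBIC))
```

```text
hole R now [ 0.68137269 -0.07172922  0.1357    ]
cover centre by top hole [ 0.63403671 -0.03821348  0.1357    ] exp holeR from tcp [ 0.67923598 -0.06841574  0.        ]
fl [ 0.54244586 -0.05157217  0.1257    ] [ 0.54275584 -0.04585603  0.07      ] diff [ 0.0003  0.0057 -0.0557] in X,Y 0.0048 0.0031
fr [ 0.67391321 -0.10230821  0.1257    ] [ 0.67869117 -0.08739845  0.07      ] diff [ 0.0048  0.0149 -0.0557] in X,Y 0.0149 0.0047
pinL [0.59399523 0.02051351 0.0895    ]
pinR [ 0.68634198 -0.05724665  0.0895    ]
proj pin 1 [518.72106542 190.84143462]
proj pin -1 [722.91278708 199.77544648]
```

View pics/h2.png

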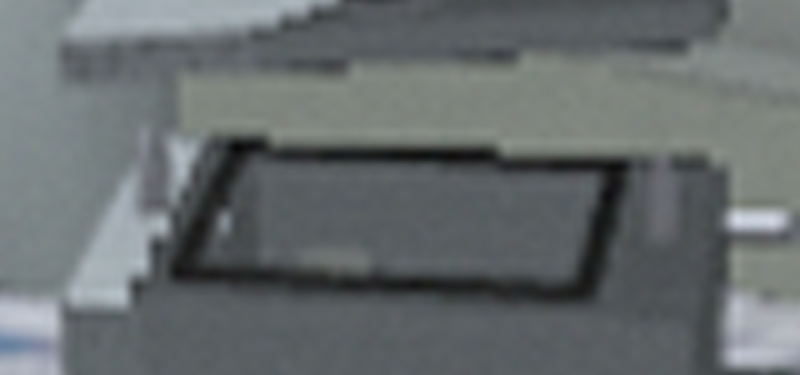

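Run:
```python
from h import *
p,_=imaging.camera("top");g=p.mean(-1);g0=cv2.imread("pics/top0.png").mean(-1)
np.set_printoptions(linewidth=200)
print("hole now cols243-257 rows169-182");print(g[169:183,243:258].round().astype(int))
print("pinR before cols246-257 rows175-190");print(g0[175:191,246:258].round().astype(int))
print("pinL before cols212-224 rows223-237");print(g0[223:238,212:225].round().astype(int))
P=cloud("top",imaging.camera("top")[1])
# cover plane now: right part
Q=P[150:215,236:280].reshape(-1,3);m=(Q[:,2]>.125)&(Q[:,2]<.146);print(m.sum(),np.median(Q[m][:,2]))
A=np.c_[Q[m][:,:2],np.ones(m.sum())];print("plane",np.linalg.lstsq(A,Q[m][:,2],rcond=None)[0])
```

```text
hole now cols243-257 rows169-182
[[76 76 75 76 76 75 75 69 66 66 67 67 66 66 66]
 [77 75 76 76 76 76 76 75 73 67 67 66 66 65 66]
 [76 76 76 75 76 76 77 76 76 74 69 67 66 66 67]
 [76 75 76 76 76 77 75 76 75 78 75 71 66 66 66]
 [76 74 76 77 76 76 74 74 76 75 76 76 74 69 67]
 [76 75 77 77 74 65 65 62 69 76 76 76 76 74 73]
 [76 76 76 74 67 56 58 64 66 72 76 77 77 76 77]
 [78 76 77 74 62 59 68 67 61 67 76 76 77 76 76]
 [77 76 76 72 60 69 75 73 70 64 76 76 76 76 77]
 [75 76 76 76 61 67 75 77 75 69 76 77 76 77 77]
 [76 75 77 75 69 62 75 71 76 75 75 76 77 76 76]
 [76 76 77 75 75 74 75 73 76 75 77 77 77 77 77]
 [76 77 76 77 77 76 75 76 77 77 77 76 77 77 77]
 [76 76 76 75 76 76 77 77 77 78 76 77 76 77 77]]
pinR before cols246-257 rows175-190
[[135 127 106  66  58  58  57  57  76  78 120 121]
 [140 138 135 111  90  54  57  56  57  58  77 122]
 [140 139 140 135 128 106  63  58  57  57  59  78]
 [141 141 140 140 137 136 112  81  54  58  58  59]
 [142 141 141 141 140 139 136 126 107  63  58  57]
 [142 142 141 142 105 122  87 138 135 113  81  54]
 [144 144 143  97 114  79  63  85 139 137 126 106]
 
[... 689 characters left out ...]
 102  50  29  28  26  48]
 [150 151 150 150 150 148 148 148 120  74  37  27  26]
 [151 151 151 151 149 149  95  68  68 136  99  47  28]
 [151 152 152 151 119  87  68  67  68 136 148 120  73]
 [152 153 152 114 113  88  64  60  67 138 149 149 147]
 [153 153 153 113 125 104  76  60  61 139 151 150 149]
 [155 154 153 129 103  90  75  63 118 148 151 150 150]
 [148 154 154 155 141 109  84 105 146 152 151 152 151]
 [123 144 153 155 154 155 154 155 153 154 153 154 152]
 [107 113 131 151 155 155 156 155 155 154 154 153 153]
 [127 115  96 124 146 154 156 156 155 155 155 155 155]
 [126 128 126 106 116 134 152 157 156 156 156 155 154]]
1113 0.13996740708874417
plane [ 0.05691624 -0.08243035  0.0961035 ]
```

Run:
```python
from h import *
yaw=np.radians(54.6);Y=np.array([-np.sin(yaw),np.cos(yaw),0]);X=np.array([np.cos(yaw),np.sin(yaw),0])
c=np.array([.6319,-.0349,.1257])
for nm,w in dict(fl=-.052*X+.07*Y,fr=-.052*X-.07*Y,barL=.042*Y+[0,0,.048],barR=-.042*Y+[0,0,.048]).items():
    print(nm,((proj("scene",c+w)-[260,160])*4+[400,0]).round(1))
for d0,o in((imaging.camera("top")[1],"now"),):
    P=cloud("top",d0);Q=P[140:230,225:290].reshape(-1,3);r=Q-c;a,b=r@X,r@Y
    m=(abs(a)<.05)&(b>-.068)&(b<-.02)&(abs(r[:,2]-.012)<.03)
    for lo in(-.068,-.056,-.044,-.032):
        k=m&(b>=lo)&(b<lo+.012);print(lo,k.sum(),np.median(Q[k,2]).round(4))
P=cloud("scene",imaging.camera("scene")[1])
Q=P.reshape(-1,3);r=Q-c;a,b=r@X,r@Y;m=(abs(a)<.045)&(abs(b)<.066)&(abs(r[:,2]-.01)<.02)
for lo in np.arange(-.066,.06,.022):
    k=m&(b>=lo)&(b<lo+.022);print("sc",lo.round(3),k.sum(),np.median(Q[k,2]).round(4))
for lo in np.arange(-.045,.04,.018):
    k=m&(a>=lo)&(a<lo+.018);print("scX",lo.round(3),k.sum(),np.median(Q[k,2]).round(4))
r=Q-c;m=(abs(a)<.012)&(abs(b)<.05)&(r[:,2]>.035)&(r[:,2]<.07)
for lo in(-.05,-.035,.02,.035):
    k=m&(b>=lo)&(b<lo+.015);print("bar",lo,k.sum(),np.median(Q[k,2]).round(4))
```

```text
fl [478.2 159.6]
fr [740.2 170.7]
barL [545.   46.9]
barR [698.1  52.2]
-0.068 317 0.1412
-0.056 277 0.1402
-0.044 177 0.1402
-0.032 167 0.1389
sc -0.066 106 0.1416
sc -0.044 109 0.1406
sc -0.022 100 0.1375
sc 0.0 99 0.135
sc 0.022 115 0.1341
sc 0.044 102 0.1296
scX -0.045 143 0.1395
scX -0.027 141 0.1379
scX -0.009 159 0.139
scX 0.009 106 0.1359
scX 0.027 82 0.1354
bar -0.05 16 0.1781
bar -0.035 66 0.175
bar 0.02 53 0.172
bar 0.035 26 0.1716
```

Emit:
{"fn": "send_rows", "kwargs": {
  "increments": "0 0 0 0 0 3 0;0 0 0 0 0 2.5 0;0 0 0 0 0 0 0;0 0 0 0 0 0 0"
}}

```text
time: 9.4
eef_pos: [0.6297, -0.0349, 0.1367]
tool_rot: [0.303, 0.952, 0.014, -0.045]
wrist_force: [-0.5, 0.7, -3.2]
opening: 0.0125
grip_force: 81.5
```

```bash
cat > m.py <<'E'
from h import *
o,M=st();off=float(__import__("sys").argv[1])
yaw=np.radians(54.6);Y=np.array([-np.sin(yaw),np.cos(yaw),0]);X=np.array([np.cos(yaw),np.sin(yaw),0])
c=o["eef_pos"]-[0,0,off]
for cam in("scene","top"):
    d=np.mean([imaging.camera(cam)[1] for _ in range(2)],0)
    Q=cloud(cam,d).reshape(-1,3);r=Q-c;a,b=r@X,r@Y
    m=(abs(a)<.048)&(abs(b)<.066)&(abs(r[:,2]-.01)<.012)&~((abs(a)<.012)&(abs(b)<.05))
    for _ in range(3):
        s,*_r=np.linalg.lstsq(np.c_[a[m],b[m],np.ones(m.sum())],r[m,2],rcond=None)
        res=r[:,2]-(a*s[0]+b*s[1]+s[2]);m&=abs(res)<.008
    print(cam,m.sum(),"slopeX,slopeY,top z at TCP",s[:2].round(3),(s[2]+c[2]).round(4),res[m].std().round(4))
print(rel([.631,-.0345,.1]))
E
python3 m.py .0112
```

```text
t 9.4 pos [ 0.6297 -0.0349  0.1367] F [-0.5  0.7 -3.2] M [-0.13 -0.14  0.04] open 0.0125 grip 81.5
tooly deg 54.65 z [-0.0777  0.0549 -0.9955] q [ 0.33  0.57 -0.49  1.64  0.22  1.07  0.74]
scene 528 slopeX,slopeY,top z at TCP [-0.048 -0.01 ] 0.1355 0.0008
top 491 slopeX,slopeY,top z at TCP [-0.047  0.002] 0.1349 0.0014
[-4.78188136  0.48940556 36.73357619]
```

Emit:
{"fn": "send_rows", "kwargs": {
  "increments": "0 0 0 0 -2.7 0 0;0 0 0 0 0 0 0;0 0 0 0 0 0 0"
}}

```text
time: 9.9
eef_pos: [0.6298, -0.0352, 0.1369]
tool_rot: [0.304, 0.951, 0.036, -0.039]
wrist_force: [-0.2, 0.0, -3.6]
opening: 0.0127
grip_force: 81.5
```

```bash
python3 m.py .0112
python3 - <<'E'
from h import *
p,_=imaging.camera("top");q,_=imaging.camera("scene")
cv2.imwrite("pics/t3.png",p[...,::-1]);cv2.imwrite("pics/s3.png",q[...,::-1])
a=cv2.resize(p[150:240,228:278,::-1],None,fx=6.6,fy=6.6,interpolation=cv2.INTER_CUBIC)
b=cv2.resize(q[165:235,275:353,::-1],None,fx=6,fy=6,interpolation=cv2.INTER_CUBIC)
b=cv2.copyMakeBorder(b,0,a.shape[0]-b.shape[0],0,0,cv2.BORDER_CONSTANT)
print(a.shape);cv2.imwrite("pics/h3.png",np.hstack([a,b]))
E
```

```text
t 9.9 pos [ 0.6298 -0.0352  0.1369] F [-0.2  0.  -3.6] M [-0.16 -0.11  0.03] open 0.0127 grip 81.5
tooly deg 54.38 z [-0.0513  0.0927 -0.9944] q [ 0.37  0.57 -0.5   1.66  0.19  1.03  0.77]
scene 614 slopeX,slopeY,top z at TCP [-0.004 -0.01 ] 0.1356 0.0008
top 275 slopeX,slopeY,top z at TCP [ 0.011 -0.001] 0.1353 0.0013
[-4.39784428 -1.56404275 36.61817769]
(594, 330, 3)
```

View pics/h3.png

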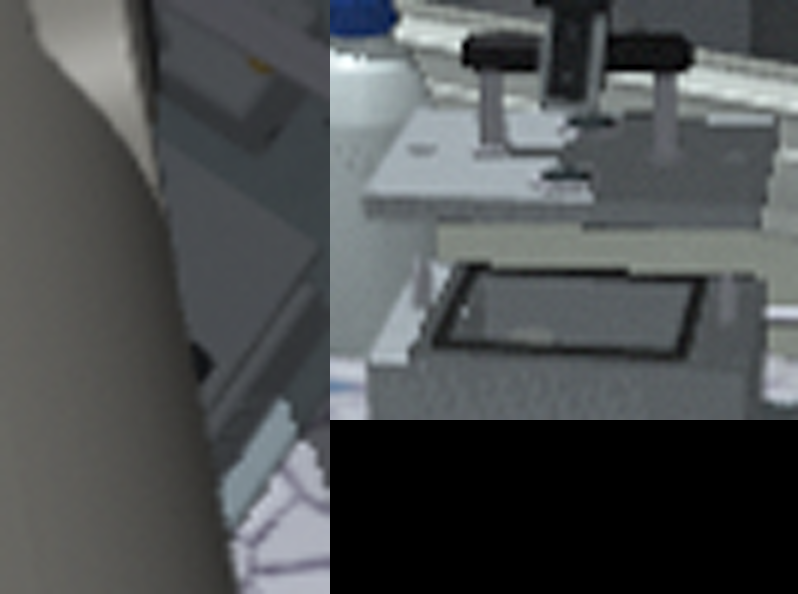

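```bash
cat > s.py <<'E'
from h import *
yaw=np.radians(54.6);Y=np.array([-np.sin(yaw),np.cos(yaw),0]);X=np.array([np.cos(yaw),np.sin(yaw),0])
E
python3 - <<'E'
from s import *
s=lambda x,y:c2f(x-330,y,275,165,6)
S=lambda x,y,z:atz("scene",s(x,y),z)
zt=.1355
hl,hr=S(422,149,zt),S(735,155,zt)
pl,pr=S(422,257,.0895),S(727,274,.0895)
bl,br=S(424,307,.07),S(727,320,.07)
cl,cr=S(365,201,zt),S(765,219,zt);rl,rr=S(368,364,.07),S(757,374,.07)
for n,a,b in(("holes",hl,hr),("tips",pl,pr),("base",bl,br),("covfront",cl,cr),("rimfront",rl,rr)):
    m=(a+b)/2+(0.052*X if "front" in n else 0)
    print(n,m.round(4),"len",np.linalg.norm(a-b).round(4),"yaw",np.degrees(yawy(a,b)).round(1),"X,Y rel .631,-.0345:",((m-[.631,-.0345,0])@X).round(4),((m-[.631,-.0345,0])@Y).round(4))
k=atz("top",((318+.5)/6.6-.5+228,(243+.5)/6.6-.5+150),zt)
print("centre by top corner",k+.052*X+.07*Y)
# scene gasket corners
g=[S(*q,.073) for q in[(462,266),(708,279),(690,356),(434,347)]];print("gasket",np.mean(g,0))
# depth mask centre of cover from scene: top face
d=np.mean([imaging.camera("scene")[1] for _ in range(2)],0);Q=cloud("scene",d).reshape(-1,3)
m=(abs(Q[:,2]-zt)<.006)&(np.linalg.norm(Q[:,:2]-[.631,-.035],axis=1)<.1)
print(cv2.minAreaRect((Q[m][:,:2]*1000).astype(np.float32)))
E
```

```text
holes [ 0.6307 -0.0397  0.1355] len 0.115 yaw 58.2 X,Y rel .631,-.0345: -0.0044 -0.0028
tips [ 0.6312 -0.0346  0.0895] len 0.1161 yaw 52.8 X,Y rel .631,-.0345: 0.0 -0.0002
base [ 0.6317 -0.0344  0.07  ] len 0.1156 yaw 55.2 X,Y rel .631,-.0345: 0.0005 -0.0005
covfront [ 0.6267 -0.0516  0.1355] len 0.1397 yaw 54.1 X,Y rel .631,-.0345: -0.0164 -0.0064
rimfront [ 0.6325 -0.0383  0.07  ] len 0.1406 yaw 58.0 X,Y rel .631,-.0345: -0.0022 -0.0034
centre by top corner [ 0.63182038 -0.03774772  0.1355    ]
gasket [ 0.62915786 -0.03830581  0.073     ]
((631.4539184570312, -39.43126678466797), (107.96199035644531, 140.09751892089844), 54.46550369262695)
```

Run:
```python
from s import *
R=Ro.from_quat(monitor.get_obs()["tool_rot"]).inv()
for w in([-.4,4.2,0],[0,0,-10]):print(w,R.apply(w).round(2))
```

```text
[-0.4, 4.2, 0] [2.74 3.18 0.41]
[0, 0, -10] [-0.96 -0.47  9.94]
```

Emit:
{"fn": "send_rows", "kwargs": {
  "increments": "0 2.7 3.2 0.4 0 0 0;0 -1.0 -0.5 9.9 0 0 0;0 -1.0 -0.5 9.9 0 0 0;0 -0.8 -0.4 7.9 0 0 0;0 0 0 0 0 0 0"
}}

```text
time: 10.8
eef_pos: [0.6284, -0.031, 0.1068]
tool_rot: [0.304, 0.951, 0.036, -0.04]
wrist_force: [-0.3, 0.9, -4.1]
opening: 0.0124
grip_force: 81.4
```

```bash
cat > c.py <<'E'
from s import *
o,M=st();zt=o["eef_pos"][2]-.0013
d=np.mean([imaging.camera("scene")[1] for _ in range(3)],0);Q=cloud("scene",d).reshape(-1,3)
m=(abs(Q[:,2]-zt)<.005)&(np.linalg.norm(Q[:,:2]-[.631,-.035],axis=1)<.1);print("ztop",np.median(Q[m][:,2]),m.sum(),Q[m].mean(0))
(cx,cy),wh,an=cv2.minAreaRect((Q[m][:,:2]*1000).astype(np.float32));print(cx,cy,wh,an)
e=np.array([.631-cx/1000,-.0345-cy/1000,0]);R=Ro.from_quat(o["tool_rot"]).inv()
print("err X,Y mm",(e@X*1000).round(2),(e@Y*1000).round(2),"tool",R.apply(e*1000).round(2),"down1",R.apply([0,0,-1]).round(3))
q,_=imaging.camera("scene");cv2.imwrite("pics/s%d.png"%(o["time"]*10),q[...,::-1])
E
python3 c.py; python3 m.py .0112
```

```text
t 10.8 pos [ 0.6284 -0.031   0.1068] F [-0.3  0.9 -4.1] M [-0.14 -0.02  0.  ] open 0.0124 grip 81.4
tooly deg 54.39 z [-0.0543  0.0938 -0.9941] q [ 0.35  0.6  -0.49  1.68  0.21  0.98  0.76]
ztop 0.10623668761012213 1047 [ 0.62388134 -0.04743506  0.10604838]
630.3428344726562 -35.83448028564453 (108.27540588378906, 140.04490661621094) 54.34505081176758
err X,Y mm 1.47 0.24 tool [0.23 1.47 0.09] down1 [-0.099 -0.045  0.994]
t 11.0 pos [ 0.6301 -0.0307  0.1092] F [ 0.3 -0.7 -2.6] M [-0.16 -0.1   0.02] open 0.0121 grip 81.4
tooly deg 54.4 z [-0.0503  0.0939 -0.9943] q [ 0.35  0.6  -0.5   1.68  0.21  0.98  0.76]
scene 623 slopeX,slopeY,top z at TCP [-0.002 -0.011] 0.1081 0.0009
top 239 slopeX,slopeY,top z at TCP [-0.002 -0.02 ] 0.1063 0.0014
[-3.85989003 -2.98630135  8.90084086]
```

Emit:
{"fn": "send_rows", "kwargs": {
  "increments": "0 0.2 0.7 0 0 0.7 0;0 -0.3 -0.1 3 0 0 0;0 -0.3 -0.1 3 0 0 0;0 0 0 0 0 0 0;0 0 0 0 0 0 0"
}}

```text
time: 11.7
eef_pos: [0.6298, -0.0299, 0.1027]
tool_rot: [0.304, 0.951, 0.039, -0.045]
wrist_force: [0.8, -0.1, -2.9]
opening: 0.0126
grip_force: 81.6
```

Emit:
{"fn": "send_rows", "kwargs": {
  "increments": "0 -0.2 -0.1 2 0 0 0;0 -0.2 -0.1 2 0 0 0;0 -0.2 -0.1 2 0 0 0;0 0 0 0 0 0 0"
}}

```text
time: 12.1
eef_pos: [0.6297, -0.0299, 0.0965]
tool_rot: [0.304, 0.951, 0.039, -0.045]
wrist_force: [-0.3, -0.5, -2.4]
opening: 0.0128
grip_force: 81.6
```

```bash
python3 c.py
```

```text
t 12.1 pos [ 0.6297 -0.0299  0.0965] F [-0.3 -0.5 -2.4] M [-0.15 -0.04 -0.06] open 0.0128 grip 81.6
tooly deg 54.41 z [-0.0614  0.1008 -0.993 ] q [ 0.35  0.62 -0.49  1.68  0.21  0.97  0.76]
ztop 0.0951951368635461 1063 [ 0.6253319  -0.04442339  0.09507339]
630.9497680664062 -34.928192138671875 (106.46959686279297, 140.00624084472656) 54.50951385498047
err X,Y mm 0.38 0.21 tool [0.21 0.38 0.04] down1 [-0.109 -0.047  0.993]
```

Emit:
{"fn": "send_rows", "kwargs": {
  "increments": "0 -0.2 -0.1 2 0 0 0;0 -0.2 -0.1 2 0 0 0;0 0 0 0 0 0 0"
}}

```text
time: 12.6
eef_pos: [0.6296, -0.0299, 0.0925]
tool_rot: [0.304, 0.951, 0.039, -0.045]
wrist_force: [0.5, -0.3, -4.1]
opening: 0.0124
grip_force: 81.6
```

Emit:
{"fn": "send_rows", "kwargs": {
  "increments": "0 -0.2 -0.1 2 0 0 0;0 -0.1 0 1 0 0 0;0 0 0 0 0 0 0"
}}

```text
time: 12.9
eef_pos: [0.6298, -0.0298, 0.0897]
tool_rot: [0.304, 0.951, 0.039, -0.045]
wrist_force: [-0.1, -0.7, -3.7]
opening: 0.0124
grip_force: 81.6
```

```bash
python3 c.py;python3 m.py 0.0112
```

```text
t 12.9 pos [ 0.6298 -0.0298  0.0897] F [-0.1 -0.7 -3.7] M [-0.17 -0.08 -0.02] open 0.0124 grip 81.6
tooly deg 54.4 z [-0.0611  0.1008 -0.993 ] q [ 0.35  0.63 -0.49  1.69  0.21  0.96  0.76]
ztop 0.08830279181603116 1063 [ 0.62592029 -0.04419206  0.08821301]
631.2276611328125 -34.48277282714844 (107.13408660888672, 139.779541015625) 54.64390182495117
err X,Y mm -0.15 0.18 tool [ 0.17 -0.15  0.01] down1 [-0.108 -0.047  0.993]
t 13.1 pos [ 0.63   -0.0298  0.0899] F [-0.3 -0.2 -3. ] M [-0.2  -0.1  -0.02] open 0.0127 grip 81.6
tooly deg 54.41 z [-0.0607  0.1008 -0.9931] q [ 0.35  0.62 -0.49  1.68  0.21  0.96  0.76]
scene 643 slopeX,slopeY,top z at TCP [-0.003  0.002] 0.0887 0.0009
top 142 slopeX,slopeY,top z at TCP [0.015 0.005] 0.0882 0.0015
[ -2.45802314  -2.73489657 -10.52227514]
```

Emit:
{"fn": "send_rows", "kwargs": {
  "increments": "0 -0.1 0 1 0 0 0;0 -0.1 -0.1 1 0 0 0;0 -0.1 0 1 0 0 0;0 0 0 0 0 0 0"
}}

```text
time: 13.7
eef_pos: [0.6298, -0.0298, 0.0866]
tool_rot: [0.304, 0.951, 0.039, -0.045]
wrist_force: [0.7, 0.3, -4.1]
opening: 0.0128
grip_force: 81.6
```

Emit:
{"fn": "send_rows", "kwargs": {
  "increments": "0 -0.1 0 1 0 0 0;0 -0.1 -0.1 1 0 0 0;0 0 0 0 0 0 0"
}}

```text
time: 14.0
eef_pos: [0.63, -0.0297, 0.0853]
tool_rot: [0.304, 0.951, 0.039, -0.044]
wrist_force: [-1.9, -0.5, 1.9]
opening: 0.0124
grip_force: 82.1
```

Emit:
{"fn": "send_rows", "kwargs": {
  "increments": "0 -0.1 0 0.7 0 0 0;0 0 0 0 0 0 0"
}}

```text
time: 14.2
eef_pos: [0.6299, -0.0297, 0.0853]
tool_rot: [0.304, 0.951, 0.039, -0.044]
wrist_force: [-4.9, -0.4, 6.5]
opening: 0.0126
grip_force: 83.0
```

```bash
python3 c.py;python3 m.py 0.0112
```

```text
t 14.2 pos [ 0.6299 -0.0297  0.0853] F [-4.9 -0.4  6.5] M [-0.14  0.89  0.06] open 0.0126 grip 83.0
tooly deg 54.41 z [-0.0607  0.1005 -0.9931] q [ 0.35  0.63 -0.49  1.69  0.22  0.95  0.75]
ztop 0.08389361201920409 1072 [ 0.62622449 -0.04458615  0.08381987]
631.158935546875 -34.894805908203125 (106.19096374511719, 139.8052215576172) 54.88844299316406
err X,Y mm 0.23 0.36 tool [0.36 0.23 0.05] down1 [-0.108 -0.047  0.993]
t 14.4 pos [ 0.63   -0.0297  0.0853] F [-4.8 -1.   7.1] M [-0.12  0.92  0.13] open 0.0126 grip 82.9
tooly deg 54.41 z [-0.0606  0.1005 -0.9931] q [ 0.35  0.63 -0.49  1.69  0.22  0.95  0.75]
scene 633 slopeX,slopeY,top z at TCP [-0.002  0.   ] 0.0842 0.001
top 138 slopeX,slopeY,top z at TCP [ 0.001 -0.001] 0.0828 0.0013
[ -2.03439247  -2.61852347 -15.17007995]
```

Emit:
{"fn": "send_rows", "kwargs": {
  "increments": "0 -0.1 0 0.7 0 0 0;0 0 0 0 0 0 0;0.18 0 0 0 0 0 0;0.2 0 0 0 0 0 0;0.25 0 0 0 0 0 0"
}}

```text
time: 15.1
eef_pos: [0.6303, -0.0297, 0.0834]
tool_rot: [0.304, 0.951, 0.039, -0.044]
wrist_force: [-0.4, -0.1, -0.1]
opening: 0.0216
grip_force: 0.0
```

Emit:
{"fn": "send_rows", "kwargs": {
  "increments": "0.3 0 0 0 0 0 0;0.5 0 0 0 0 0 0;0.8 0 0 0 0 0 0;1 0 0 0 0 0 0;1 0 0 0 0 0 0"
}}

```text
time: 15.6
eef_pos: [0.63, -0.0297, 0.0834]
tool_rot: [0.304, 0.951, 0.039, -0.044]
wrist_force: [0.5, 0.3, 0.3]
opening: 0.0817
grip_force: 0.0
```

```bash
python3 c.py;python3 m.py 0.0112
```

```text
t 15.6 pos [ 0.63   -0.0297  0.0834] F [0.5 0.3 0.3] M [-0.06 -0.08  0.04] open 0.0817 grip 0.0
tooly deg 54.41 z [-0.0608  0.1008 -0.993 ] q [ 0.35  0.63 -0.49  1.69  0.22  0.95  0.75]
ztop 0.0838555019232425 1085 [ 0.6248135  -0.04729857  0.08345948]
631.3501586914062 -34.49073791503906 (108.18465423583984, 140.7981719970703) 55.34889602661133
err X,Y mm -0.21 0.28 tool [ 0.28 -0.21  0.02] down1 [-0.108 -0.047  0.993]
t 15.8 pos [ 0.63   -0.0298  0.0834] F [-0.1 -0.2 -0.2] M [-0.07 -0.07 -0.01] open 0.0851 grip 0.0
tooly deg 54.4 z [-0.0608  0.1008 -0.993 ] q [ 0.35  0.63 -0.49  1.69  0.22  0.95  0.75]
scene 628 slopeX,slopeY,top z at TCP [-0.002 -0.   ] 0.0842 0.001
top 130 slopeX,slopeY,top z at TCP [-0.026  0.003] 0.0821 0.0014
[ -1.77314263  -2.530221   -16.96464064]
```

Emit:
{"fn": "send_rows", "kwargs": {
  "increments": "1 0 0 -5 0 0 0;1 0 0 -15 0 0 0;1 0 0 -25 0 0 0;1 0 0 -35 0 0 0;1 0 0 -30 0 0 0"
}}

```text
time: 16.5
eef_pos: [0.6372, -0.041, 0.1957]
tool_rot: [0.304, 0.951, 0.039, -0.044]
wrist_force: [0.0, -0.4, 0.5]
opening: 0.0855
grip_force: 0.0
```

Emit:
{"fn": "send_rows", "kwargs": {
  "increments": "0.6 0 0 0 0 -0.7 0;0.3 0 0 0 2.7 0 0;0 0 0 0 0 -5.5 0;0 0 0 0 0 0 0;0 0 0 0 0 0 0"
}}

```text
time: 17.0
eef_pos: [0.6364, -0.0405, 0.1934]
tool_rot: [0.303, 0.953, 0.0, -0.0]
wrist_force: [0.1, -0.9, 0.3]
opening: 0.0122
grip_force: 0.0
```

```bash
python3 - <<'E'
from s import *
st();print(rel([.7015,-.1425,.12]))
d=np.mean([imaging.camera("top")[1] for _ in range(2)],0);P=cloud("top",d)
p,_=imaging.camera("top");cv2.imwrite("pics/t5.png",p[...,::-1])
a=cv2.resize(p[108:258,190:310,::-1],None,fx=4,fy=4,interpolation=cv2.INTER_CUBIC)
q,_=imaging.camera("scene");b=cv2.resize(q[160:260,270:350,::-1],None,fx=4,fy=4,interpolation=cv2.INTER_CUBIC)
b=cv2.copyMakeBorder(b,0,200,0,0,cv2.BORDER_CONSTANT)
cv2.imwrite("pics/seat.png",np.hstack([a,b]))
E
python3 - <<'E'
import sys;sys.argv=["","0"]
sys.path.insert(0,".")
from s import *
for cam in("scene","top"):
    d=np.mean([imaging.camera(cam)[1] for _ in range(2)],0);Q=cloud(cam,d).reshape(-1,3);r=Q-[.631,-.0345,.073];a,b=r@X,r@Y
    m=(abs(a)<.048)&(abs(b)<.066)&(abs(r[:,2]-.01)<.008)&~((abs(a)<.012)&(abs(b)<.05))
    for _ in range(3):
        s,*_=np.linalg.lstsq(np.c_[a[m],b[m],np.ones(m.sum())],r[m,2],rcond=None);res=r[:,2]-(a*s[0]+b*s[1]+s[2]);m&=abs(res)<.005
    print(cam,m.sum(),s.round(4))
E
```

```text
t 17.0 pos [ 0.6364 -0.0405  0.1934] F [ 0.1 -0.9  0.3] M [-0.01 -0.03 -0.01] open 0.0122 grip 0.0
tooly deg 54.72 z [-8.e-04  4.e-04 -1.e+00] q [ 0.32  0.48 -0.49  1.64  0.25  1.08  0.72]
[-112.1291355   -45.59463621   73.29215155]
scene 676 [0.0009 0.0011 0.0112]
top 1215 [-0.0031  0.0019  0.01  ]
```

View pics/seat.png

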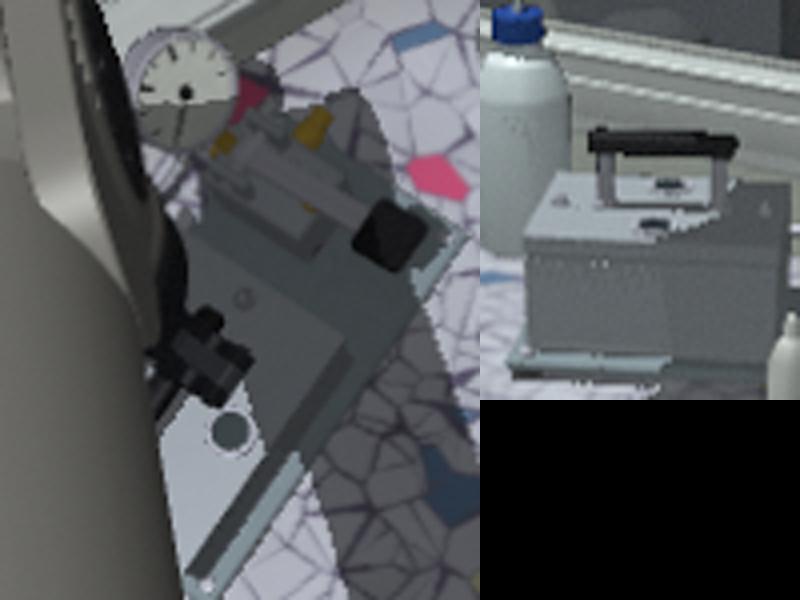

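Emit:
{"fn": "send_rows", "kwargs": {
  "increments": "0 -28 -11.4 0 0 0 0;0 -28 -11.4 0 0 0 0;0 -28 -11.4 0 0 0 0;0 -28 -11.4 0 0 0 0;0 0 0 20 0 0 0"
}}

```text
time: 17.9
eef_pos: [0.7048, -0.149, 0.1747]
tool_rot: [0.307, 0.952, -0.001, 0.003]
wrist_force: [-0.1, -0.7, 0.0]
opening: -0.0001
grip_force: 0.0
```

Emit:
{"fn": "send_rows", "kwargs": {
  "increments": "0 0 0 25 0 0 0;0 0 0 20 0 0 0;0 0 0 15 0 0 0;0 0 0 5 0 0 0;0 0 0 0 0 0 0"
}}

```text
time: 18.4
eef_pos: [0.7014, -0.1428, 0.1072]
tool_rot: [0.304, 0.953, -0.0, -0.0]
wrist_force: [-0.2, 0.2, -0.2]
opening: 0.0003
grip_force: 0.0
```

Run:
```python
from s import *
st();print(rel([.7015,-.1425,.105]))
P=cloud("scene",imaging.camera("scene")[1]).reshape(-1,3)
m=(np.linalg.norm(P[:,:2]-[.7,-.145],axis=1)<.035)&(P[:,2]>.08)&(P[:,2]<.2)
print([ (z,P[m&(abs(P[:,2]-z)<.005)].mean(0).round(3).tolist(),int((m&(abs(P[:,2]-z)<.005)).sum())) for z in np.arange(.085,.2,.01).round(3)])
```

```text
t 18.4 pos [ 0.7014 -0.1428  0.1072] F [-0.2  0.2 -0.2] M [ 0.02 -0.02  0.01] open 0.0003 grip 0.0
tooly deg 54.66 z [-1.e-03  3.e-04 -1.e+00] q [ 0.39  0.68 -0.43  1.51  0.31  1.02  0.84]
[0.10991008 0.27017475 2.15106304]
[(np.float64(0.085), [nan, nan, nan], 0), (np.float64(0.095), [nan, nan, nan], 0), (np.float64(0.105), [0.694, -0.151, 0.11], 10), (np.float64(0.115), [0.697, -0.15, 0.115], 70), (np.float64(0.125), [0.697, -0.149, 0.127], 18), (np.float64(0.135), [0.695, -0.151, 0.135], 46), (np.float64(0.145), [0.694, -0.152, 0.145], 46), (np.float64(0.155), [0.695, -0.152, 0.155], 51), (np.float64(0.165), [0.694, -0.153, 0.163], 28), (np.float64(0.175), [0.683, -0.167, 0.176], 49), (np.float64(0.185), [0.687, -0.166, 0.183], 16), (np.float64(0.195), [0.696, -0.16, 0.195], 19)]<stdin>:5: RuntimeWarning: Mean of empty slice.
  ret = um.true_divide(
```

Emit:
{"fn": "send_rows", "kwargs": {
  "increments": "0 0 0 5 0 0 0;0 0 0 4 0 0 0;0 0 0 3 0 0 0;0 0 0 0 0 0 0"
}}

```text
time: 18.85
eef_pos: [0.7019, -0.1434, 0.0958]
tool_rot: [0.304, 0.953, -0.0, 0.0]
wrist_force: [-1.0, -1.1, 2.6]
opening: -0.0003
grip_force: 1.2
```

Emit:
{"fn": "send_rows", "kwargs": {
  "increments": "0 0 0 3 0 0 0;0 0 0 3 0 0 0;0 0 0 0 0 0 0"
}}

```text
time: 19.15
eef_pos: [0.7018, -0.1434, 0.0895]
tool_rot: [0.304, 0.953, -0.0, 0.0]
wrist_force: [0.7, -1.4, 3.3]
opening: 0.0003
grip_force: 1.6
```

Emit:
{"fn": "send_rows", "kwargs": {
  "increments": "0 0 0 4 0 0 0;0 0 0 4 0 0 0;0 0 0 4 0 0 0;0 0 0 3 0 0 0;0 0 0 0 0 0 0"
}}

```text
time: 19.65
eef_pos: [0.7014, -0.1436, 0.0741]
tool_rot: [0.304, 0.953, -0.0, -0.0]
wrist_force: [-1.1, -4.2, 5.1]
opening: -0.0002
grip_force: 2.6
```

Run:
```python
from s import *
st()
p,_=imaging.camera("top")
a=cv2.resize(p[110:152,212:256,::-1],None,fx=9,fy=9,interpolation=cv2.INTER_CUBIC)
q,_=imaging.camera("scene");b=cv2.resize(q[165:260,300:400,::-1],None,fx=4,fy=4,interpolation=cv2.INTER_CUBIC)
b=b[:378]
cv2.imwrite("pics/press.png",np.hstack([a,b]))
```

```text
t 19.65 pos [ 0.7014 -0.1436  0.0741] F [-1.1 -4.2  5.1] M [-0.88  0.32 -0.02] open -0.0002 grip 2.6
tooly deg 54.63 z [-7.e-04 -7.e-04 -1.e+00] q [ 0.39  0.72 -0.42  1.53  0.33  0.97  0.83]
```

View pics/press.png

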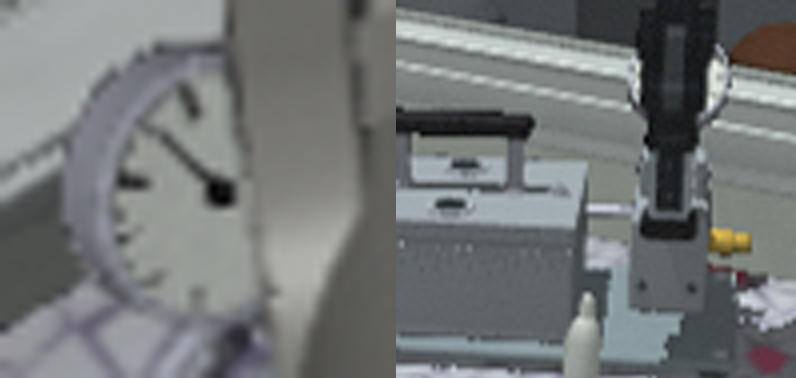

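Emit:
{"fn": "send_rows", "kwargs": {
  "increments": "0 0 0 0 0 0 0;0 0 0 0 0 0 0;0 0 0 0 0 0 0;0 0 0 0 0 0 0;0 0 0 0 0 0 0"
}}

```text
time: 20.25
eef_pos: [0.7014, -0.1435, 0.0747]
tool_rot: [0.304, 0.953, -0.0, -0.0]
wrist_force: [-1.6, -4.1, 4.2]
opening: -0.0
grip_force: 2.5
```

Emit:
{"fn": "send_rows", "kwargs": {
  "increments": "0 0 0 0 0 0 0;0 0 0 0 0 0 0;0 0 0 0 0 0 0;0 0 0 0 0 0 0;0 0 0 0 0 0 0"
}}

```text
time: 20.75
eef_pos: [0.7014, -0.1435, 0.0747]
tool_rot: [0.304, 0.953, -0.0, -0.0]
wrist_force: [-1.6, -3.4, 4.7]
opening: -0.0001
grip_force: 2.5
```

Emit:
{"fn": "send_rows", "kwargs": {
  "increments": "0 0 0 0 0 0 0;0 0 0 0 0 0 0;0 0 0 0 0 0 0;0 0 0 0 0 0 0;0 0 0 0 0 0 0"
}}

```text
time: 21.25
eef_pos: [0.7015, -0.1435, 0.0747]
tool_rot: [0.304, 0.953, -0.0, -0.0]
wrist_force: [-1.8, -5.3, 4.9]
opening: 0.0
grip_force: 2.5
```

Emit:
{"fn": "send_rows", "kwargs": {
  "increments": "0 0 0 0 0 0 0;0 0 0 0 0 0 0;0 0 0 0 0 0 0;0 0 0 0 0 0 0;0 0 0 0 0 0 0"
}}

```text
time: 21.75
eef_pos: [0.7014, -0.1435, 0.0747]
tool_rot: [0.304, 0.953, -0.0, -0.0]
wrist_force: [-2.0, -3.7, 4.5]
opening: 0.0
grip_force: 2.5
```

Emit:
{"fn": "send_rows", "kwargs": {
  "increments": "0 0 0 0 0 0 0;0 0 0 0 0 0 0;0 0 0 0 0 0 0;0 0 0 0 0 0 0;0 0 0 0 0 0 0"
}}

```text
time: 22.25
eef_pos: [0.7014, -0.1435, 0.0747]
tool_rot: [0.304, 0.953, -0.0, -0.0]
wrist_force: [-1.5, -3.0, 4.6]
opening: -0.0001
grip_force: 2.5
```

Emit:
{"fn": "send_rows", "kwargs": {
  "increments": "0 0 0 0 0 0 0;0 0 0 0 0 0 0;0 0 0 0 0 0 0;0 0 0 0 0 0 0;0 0 0 0 0 0 0"
}}

```text
time: 22.75
eef_pos: [0.7014, -0.1435, 0.0747]
tool_rot: [0.304, 0.953, -0.0, -0.0]
wrist_force: [-1.6, -4.4, 5.3]
opening: -0.0001
grip_force: 2.5
```

Emit:
{"fn": "send_rows", "kwargs": {
  "increments": "0 0 0 0 0 0 0;0 0 0 0 0 0 0;0 0 0 0 0 0 0;0 0 0 0 0 0 0;0 0 0 0 0 0 0"
}}

```text
time: 23.25
eef_pos: [0.7014, -0.1435, 0.0747]
tool_rot: [0.304, 0.953, -0.0, -0.0]
wrist_force: [-2.3, -4.0, 5.3]
opening: 0.0001
grip_force: 2.5
```

Run:
```python
from h import *
st();print(ctrl.job_done())
```

```text
t 23.25 pos [ 0.7014 -0.1435  0.0747] F [-2.3 -4.   5.3] M [-0.91  0.44  0.02] open 0.0001 grip 2.5
tooly deg 54.64 z [-4.e-04 -7.e-04 -1.e+00] q [ 0.39  0.72 -0.42  1.53  0.33  0.97  0.83]
the job is handed in; nothing more can be done
None
```

The job is handed in at 23.3 s of 51 (no verdict came back): the cover measures flush on the gasket and was let go, and the lever was held half-way at about 5 N for 3.5 s, with the needle seen between the bold marks at the start of the hold.

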